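Close the slate border of a mosaic panel

ROBOT

A 6-joint arm with a two-finger parallel gripper is mounted at the origin on the work surface. World frame = base frame: x ahead of the robot, y to its left, z up, the work surface at z = 0. Lengths are in mm, angles in degrees, forces in N, time in s.
With the tool pointing down it reaches from about 325 to 775 mm from the base axis. Payload 5.5 kg.
Tool frame: the origin (TCP) lies midway between the tips of the shut fingers; the grasp point (between the pads) lies behind it (manip.grasp_offset is the z of the grasp point in the tool frame, in mm); z points along the fingers, y is the line along which they close (so a half turn about z gives the same grasp; the last joint's range is limited). The gripper opens to 88 mm and grips with 3 to 60 N. Pads are 20 mm wide; open, the fingers measure 115 mm over their backs; the gripper's body (75 mm by 178 mm) begins 61 mm behind the grasp point.
Start: joints at [-71.03, 5.22, 70.514, -0, 104.267, -3.249], TCP at [226.892, -555.46, 222.631] pointing down, gripper open.
Joint ranges: [-164.24, 164.24], [-49.07, 125.15], [9.68, 141.18], [-86.29, 266.29], [3.28, 154.24], [-151.56, 151.56]. Speed limits (degrees/s): [147.25, 147.25, 172.46, 180, 180, 180].

INTERFACE

Orientations are given as a 3x3 rotation matrix whose columns are the frame's x, y, z axes.
In Python, from plant import manip gives the robot as it stands.
- The arm moves only by the tool arm_command, never from a script. Its argument "rows" is a list of rows, each an object with "translation": the shift along the world's x, y, z in units of 40 mm (1.0 is 40 mm), a list of three; "turn": the turn about the world's z in degrees; "hand": the opening, from -1 (shut) to 1 (fully open). A call has 1 to 8 rows; each row is the pose to reach, as a shift and turn from the pose commanded when the call began; what a row does not reach only later rows make up. A row lasts 1/12 s, in which the tool goes at most 41.7 mm and 7.16 degrees, less where a joint would pass 70% of its speed; a pose out of reach is approached as far as the arm can. A call with a gripper value outside its range is refused whole. The fingers move at their own pace and stop on an object; "grip_force" is the grip in N (left out, the last holds). Time passes only in rows, so rows that repeat a pose let the fingers close. It gives the time, the measured TCP pose, the force, the opening and the grip force at its end, in the units of the state.
- manip.state(): the state, without advancing time (a new reading comes with each control period).
- manip.camera(name): name is "side" or "top"; returns the picture (400x640x3 uint8, red, green, blue); there is no depth.
- manip.calibration(name): a dict with "fov_y" (degrees; the focal length in pixels is half the picture's height over the tangent of half this angle, whatever the lens; pixels are square), "cx", "cy" (the principal point, pixels), "cam_to_world" (4x4, takes a point from camera to world coordinates). Camera axes: x right, y down, z forward; pixel columns grow to the right and rows downward; lengths in mm; the calibration is good to about 2 mm. A picture is of the moment at which its call begins. calibration takes no time and is no camera call.
- manip.hand_in(): hands the job in; it is judged then, once.
The state is a dict: "time_s": time; "q": joint angles; "dq": joint speeds; "effort": joint torques, N m; "position": TCP position; "tcp_rot": TCP orientation; "ft_force": force on the tool from outside, world axes, zero at the start; "moment": the same for the moment, N m; "width": opening from 0.0 (shut) to 1.0 (fully open); "grasp_force": force on a finger pad.
Only numpy, scipy, OpenCV 4.12 (cv2) and the standard library are available. Lean on these libraries where they do the work, as an engineer would, in place of code of your own. Each camera call takes 0.05 s, during which the arm holds its last target. There are 200 camera calls.

TASK

The slate border of the mosaic panel lacks one tile in the row along the far rim (the one away from the robot). With the fingertips, gently push the loose full-size square tile across the board into that empty place until its edge lies against the far rim, square and in line with its neighbours. Only slide it, never pick it up or lift it; leave the half tile and the pot on the panel and the things on the bench where they are.

Things in the scene. Friction and masses are not known exactly. Their poses are not given: they have to be found in the camera images.
- panel: The mosaic panel, fixed to the bench: a board in a wooden rim, 330 mm (x) by 379 mm (y), turned by up to 0.22 rad. Origin: centre of its underside, on the bench; x points to the far rim, away from the robot, z up. Board face (paper with flat drawn lines) 10 mm above the origin. Rim 18 mm wide, its top 24 mm above the bench, inner faces at x = +/-147 and y = +/-171.5 mm.
- field (a point): Centre of the panel's open field, at board height, axes as the panel's. Slate border tiles 44 mm square and 10 mm thick are glued all round against the rim, with 5 mm joints; the open field inside them is x -103 to 103 mm, y -127.5 to 127.5 mm. One of the five middle places of the far row is empty.
- place: The empty place in the far row: a flat 44 mm square outline drawn on the board between two glued tiles, touching the far rim. Origin: its centre, at board height; axes as the panel's. In panel axes it is at x = 125 mm and y = -98, -49, 0, 49 or 98 mm. The opening between its neighbours is 54 mm wide: 5 mm to spare on each side of the tile.
- loose_tile: The loose full-size slate tile, like the glued ones: 44 mm square, 10 mm thick, about 55 g, lying flat in the open field near its middle, turned by up to 0.55 rad from the panel. Origin: centre of its underside, z up, x and y along its edges. It slides on the board with ordinary friction and stops at once when no longer pushed.
- half_tile: A loose half tile of slate, 22 mm (x) by 44 mm (y) by 10 mm, lying in one near corner of the field. Origin: centre of its underside. Leave it alone.
- pot: A small white plastic pot with a grey lid, 34 mm across, 45 mm high, standing on the board in the other near corner of the field. Origin: centre of its underside. Leave it alone.
- nippers: Tile nippers with black handles, 190 mm long, lying on the bench left of the panel. Origin near the middle, on the bench. Leave alone.
- hammer: Hammer, 260 mm long, lying on the bench right of the panel. Leave alone.
- palette_knife: Palette knife, 200 mm long, lying on the bench left of the panel, nearer the robot than the nippers. Leave alone.
- jar: Glass jar with a steel lid, 64 mm across, 95 mm high, on the bench right of the panel, beyond the hammer. Leave alone.
- cup: Clear plastic cup, 72 mm across, 85 mm high, on the bench left of the palette knife and the nippers. Leave alone.
There are look-alikes about, which are no part of the job. What is shaped like the loose_tile but red or yellow is not meant.

How it is judged:
By the outcome, as a careful person would: the job done as asked, in the order asked, and still so for the second after the job is handed in, with the robot touching nothing.
It also fails if it takes over 59 s, if anything falls off the work surface, if the arm or the gripper's body presses on something with over 40 N, if the wrist force passes 120 N, or if a joint passes its speed limit or range.

## Working session

There is one attempt and no reset: what is moved stays moved. The work goes in short steps, Python scripts to look and compute and a tool call to move; the robot and the scene stay as the last step left them, time stands still between calls to the robot, and variables do not carry over. Pictures are saved under pics/ and viewed, at most 10 in all, crops included, and the job is handed in when it is done.

Besides the shell and the picture viewer there is one more tool, called by a JSON object that holds its "op" and its "data", one argument or row to a line. arm_command: Moves the arm, as the interface text tells. Its arguments: {"type":"object","properties":{"rows":{"type":"array","items":{"type":"object","properties":{"translation":{"type":"array","items":{"type":"number"}},"turn":{"type":"number"},"hand":{"type":"number"}}}},"grip_force":{"type":"number"}},"required":["rows"]}

```bash
mkdir -p pics; ls
python3 - <<'E'
from plant import manip
import cv2
for n in("top","side"):
    im=manip.camera(n); cv2.imwrite(f"pics/{n}0.png",im[:,:,::-1]); c=manip.calibration(n); print(n,c)
s=manip.state(); print(s['time_s'],s['position'],s['tcp_rot'],s['width'],manip.grasp_offset)
E
```

```text
pics
top {'fov_y': 52.438351514703584, 'cx': 311.029535976333, 'cy': 198.23769004026357, 'cam_to_world': array([[-2.80937147e-02, -9.96144912e-01,  8.31026882e-02,
         4.29154683e+02],
       [-9.99605191e-01,  2.80342153e-02, -1.88299592e-03,
         4.68322635e+01],
       [-4.53981854e-04, -8.31227789e-02, -9.96539210e-01,
         1.11486517e+03],
       [ 0.00000000e+00,  0.00000000e+00,  0.00000000e+00,
         1.00000000e+00]])}
side {'fov_y': 46.73324508294412, 'cx': 324.91299834596737, 'cy': 190.36360120733534, 'cam_to_world': array([[-9.61145223e-01, -1.48964429e-01,  2.32399354e-01,
         2.26616613e+02],
       [-2.75974281e-01,  5.37359303e-01, -7.96921060e-01,
         1.06682340e+03],
       [-6.16906408e-03, -8.30093114e-01, -5.57590678e-01,
         7.24617574e+02],
       [ 0.00000000e+00,  0.00000000e+00,  0.00000000e+00,
         1.00000000e+00]])}
0.1 [ 226.80602408 -555.20888661  221.64357861] [[ 9.25743411e-01  3.78151851e-01 -5.59905594e-04]
 [ 3.78152255e-01 -9.25742019e-01  1.60799556e-03]
 [ 8.97383629e-05 -1.70032086e-03 -9.99998550e-01]] 0.9966521721881092 -18.700000000000003
```

View pics/top0.png

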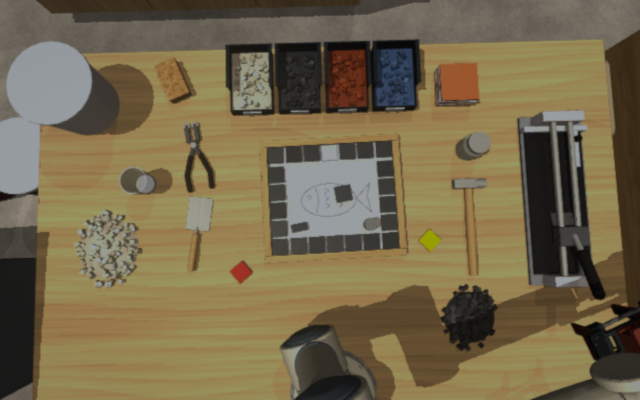

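View pics/side0.png

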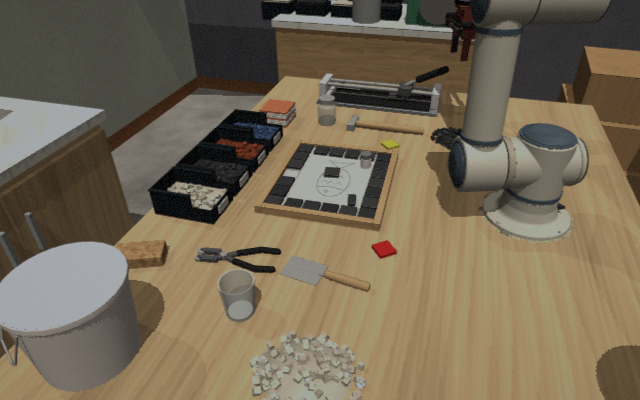

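The top view shows the panel with its rim corners at about (263,147), (398,136), (405,252) and (268,262). The empty place is near (330,152) and the loose tile near (343,193). The half tile is at (300,227) and the pot at (372,224).

```bash
cat > h.py <<'E'
import numpy as np, cv2
from plant import manip
def ray(n,px,z):
    c=manip.calibration(n);T=c['cam_to_world'];f=200/np.tan(np.radians(c['fov_y']/2))
    px=np.atleast_2d(np.asarray(px,float)); d=np.c_[(px-[c['cx'],c['cy']])/f,np.ones(len(px))]@T[:3,:3].T
    return (T[:3,3]+d*((z-T[2,3])/d[:,2:]))[:,:2]
def darks(im,box,S=4,th=75):
    x0,y0,x1,y1=box
    g=cv2.cvtColor(im,cv2.COLOR_RGB2GRAY)[y0:y1,x0:x1]
    g=cv2.resize(g,None,fx=S,fy=S,interpolation=cv2.INTER_CUBIC)
    m=(g<th).astype(np.uint8)
    out=[]
    for c in cv2.findContours(m,cv2.RETR_EXTERNAL,cv2.CHAIN_APPROX_NONE)[0]:
        if cv2.contourArea(c)>60*S*S/4: out.append((c.reshape(-1,2)+.5)/S-.5+[x0,y0])
    return out,g
E
python3 - <<'E'
from h import *
im=manip.camera("top")
L,g=darks(im,(255,130,415,270))
for c in L:
    w=ray("top",c,20).astype(np.float32); r=cv2.minAreaRect(w)
    print(np.round(c.mean(0),1),[np.round(v,1) for v in r])
cv2.imwrite("pics/crop1.png",cv2.resize(im[130:270,255:415,::-1],None,fx=4,fy=4,interpolation=cv2.INTER_CUBIC))
E
```

```text
[278.9 246.5] [array([393.9, 133.9]), array([45.3, 44. ]), np.float64(89.6)]
[298.7 245.5] [array([393.8,  81.3]), array([41.3, 41.1]), np.float64(89.7)]
[316.8 244.6] [array([395.9,  32.9]), array([42.9, 43.7]), np.float64(89.4)]
[334.9 243.4] [array([397. , -15.4]), array([42.4, 43.6]), np.float64(3.2)]
[353.  242.4] [array([398.1, -64.1]), array([42.8, 43.1]), np.float64(0.3)]
[371.  241.4] [array([ 399.5, -113.1]), array([43.1, 43.7]), np.float64(3.4)]
[390.5 240.4] [array([ 401.4, -165.2]), array([43.7, 44.2]), np.float64(1.8)]
[299.3 226.7] [array([444.6,  78.7]), array([18.6, 41.5]), np.float64(9.4)]
[389.1 221.9] [array([ 451.1, -162.9]), array([41.3, 45.5]), np.float64(0.6)]
[388.1 203.9] [array([ 498.6, -162.4]), array([43.5, 44.1]), np.float64(0.6)]
[343.  193.1] [array([532.3, -42.1]), array([41.9, 41.9]), np.float64(7.8)]
[276.9 210.5] [array([489.4, 136. ]), array([142.7,  44.8]), np.float64(2.0)]
[386.7 186. ] [array([ 548.4, -160.8]), array([42.4, 43.6]), np.float64(0.3)]
[275.2 174.6] [array([587.1, 139.2]), array([43.5, 46.6]), np.float64(88.9)]
[385.2 168.2] [array([ 596.5, -159.2]), array([42.7, 44.1]), np.float64(2.0)]
[274.6 154.8] [array([640.6, 140.4]), array([44.4, 48. ]), np.float64(88.9)]
[293.4 153.4] [array([644.2,  89.1]), array([44.2, 44.2]), np.float64(1.0)]
[311.8 151.8] [array([645.9,  37.6]), array([44.2, 51.4]), np.float64(1.0)]
[346.9 150.2] [array([648.5, -56. ]), array([44.9, 44.3]), np.float64(89.8)]
[364.6 149.3] [array([ 650., -105.]), array([44.8, 44.3]), np.float64(1.3)]
[383.7 148.2] [array([ 651.4, -156.5]), array([44.9, 46. ]), np.float64(1.4)]
```

View pics/crop1.png

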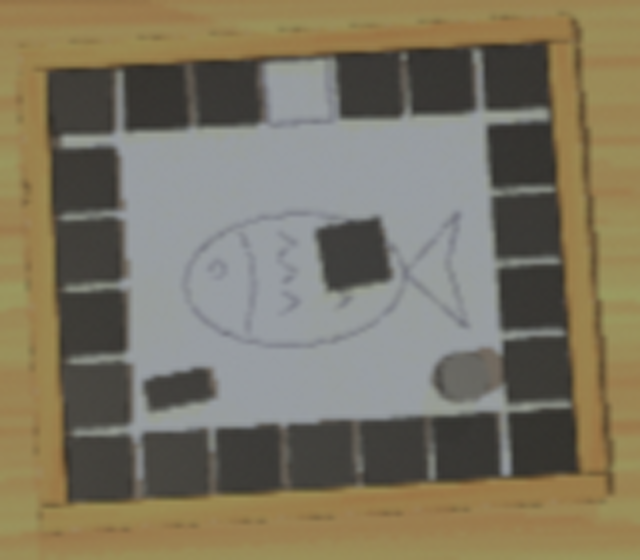

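The crop shows the far row's gap at crop (300,90), so the empty place is the middle one (y=0). The tile is at about crop (353,253), turned slightly anticlockwise in the image. I'll fit the panel pose from the glued tiles.

```bash
cat >> h.py <<'E'
def panel_tile(save=None,th=75):
    im=manip.camera("top"); L,_=darks(im,(255,130,415,270),8,th)
    R=[cv2.minAreaRect(ray("top",c,20).astype(np.float32)) for c in L]
    P=[(x,y) for x in (-125,125) for y in (-149.5,-98,-49,0,49,98,149.5)]+[(x,y) for y in(-149.5,149.5) for x in(-73.5,-24.5,24.5,73.5)]
    P=np.array(P); a=np.radians(2); t=np.array([522.,-11.5])
    for _ in range(5):
        A=[];B=[]
        for r in R:
            if max(r[1])>49 or min(r[1])<39: continue
            c,s=np.cos(a),np.sin(a); p=np.array([[c,s],[-s,c]])@(np.array(r[0])-t)
            d=np.linalg.norm(P-p,axis=1)
            if d.min()<8: A.append(P[d.argmin()]);B.append(r[0])
        A=np.array(A);B=np.array(B);A0=A-A.mean(0);B0=B-B.mean(0)
        a=np.arctan2((A0[:,0]*B0[:,1]-A0[:,1]*B0[:,0]).sum(),(A0*B0).sum())
        c,s=np.cos(a),np.sin(a);M=np.array([[c,-s],[s,c]]);t=B.mean(0)-M@A.mean(0)
    res=(B-t)@M-A
    print("panel",t,np.degrees(a),len(A),"rms",res.std(0))
    for r in R:
        p=M.T@(np.array(r[0])-t)
        if (abs(p)<[100,125]).all() or (abs(p)<[140,20]).all() and p[0]>0:
            print("loose: panel",p.round(1),"world",np.round(r[0],1),"size",np.round(r[1],1),"rel ang",round((r[2]-np.degrees(a)+45)%90-45,1))
    if save: cv2.imwrite(save,cv2.resize(im[100:270,255:415,::-1],None,fx=3.5,fy=3.5,interpolation=cv2.INTER_CUBIC))
    return t,M
E
python3 - <<'E'
from h import *
t,M=panel_tile()
for p in ([125,0],[93,0]): print(p,t+M@p)
E
```

```text
panel [521.06670016 -11.90113761] 1.6468080348735934 17 rms [1.49810662 0.70917442]
loose: panel [-73.6  92.7] world [444.8  78.7] size [18.9 41.5] rel ang 8.0
loose: panel [ 10.4 -30.5] world [532.4 -42. ] size [42.3 41.9] rel ang 6.6
[125, 0] [646.01507151  -8.30885447]
[93, 0] [614.02828845  -9.22847895]
```

{"op": "arm_command", "data": {
  "rows": [
    {"translation":[7.67,11.72,-0.5],"turn":69.4,"hand":-0.5},
    {"translation":[7.67,11.72,-0.5],"turn":69.4,"hand":-0.5},
    {"translation":[7.67,11.72,-0.5],"turn":69.4,"hand":-0.5},
    {"translation":[7.67,11.72,-0.5],"turn":69.4,"hand":-0.5},
    {"translation":[7.67,11.72,-0.5],"turn":69.4,"hand":-0.5},
    {"translation":[7.67,11.72,-0.5],"turn":69.4,"hand":-0.5},
    {"translation":[7.67,11.72,-0.5],"turn":69.4,"hand":-0.5},
    {"translation":[7.67,11.72,-0.5],"turn":69.4,"hand":-0.5}
  ]
}}

```text
time_s: 0.87
position: [409.9, -274.8, 210.7]
tcp_rot: [[0.176, 0.984, 0.0], [0.984, -0.176, -0.0], [-0.0, 0.0, -1.0]]
ft_force: [0.7, -1.2, 0.4]
width: 0.43
grasp_force: 0.0
```

{"op": "arm_command", "data": {
  "rows": [
    {"translation":[3.0,4.4,-3.0],"turn":11,"hand":-0.5},
    {"translation":[3.0,4.4,-3.0],"turn":11,"hand":-0.5},
    {"translation":[3.0,4.4,-3.0],"turn":11,"hand":-0.5},
    {"translation":[3.0,4.4,-3.0],"turn":11,"hand":-0.5},
    {"translation":[3.0,4.4,-3.0],"turn":11,"hand":-0.5},
    {"translation":[3.0,4.4,-3.0],"turn":11,"hand":-0.5},
    {"translation":[3.0,4.4,-3.0],"turn":11,"hand":-0.5},
    {"translation":[3.0,4.4,-3.0],"turn":11,"hand":-0.5}
  ]
}}

```text
time_s: 1.53
position: [528.8, -99.1, 88.8]
tcp_rot: [[-0.012, 1.0, -0.004], [1.0, 0.012, 0.001], [0.001, -0.004, -1.0]]
ft_force: [0.4, -0.9, -0.8]
width: 0.249
grasp_force: 0.0
```

```bash
cat >> h.py <<'E'
def st():
    import time
    s=manip.state();R=s['tcp_rot'];print(round(s['time_s'],2),np.round(s['position'],1),"yaw",round(float(np.degrees(np.arctan2(R[1][0],R[0][0]))),2),"F",np.round(s['ft_force'],1),"w",round(s['width']*88,1))
E
python3 -c "
from h import *
st()"
```

```text
1.53 [528.8 -99.1  88.8] yaw 90.7 F [ 0.4 -0.9 -0.8] w 21.9
```

{"op": "arm_command", "data": {
  "rows": [
    {"translation":[0.12,0.1,-0.6],"turn":1,"hand":-0.5},
    {"translation":[0.12,0.1,-1.2],"turn":1,"hand":-0.5},
    {"translation":[0.12,0.1,-1.75],"turn":1,"hand":-0.5},
    {"translation":[0.12,0.1,-1.75],"turn":1,"hand":-0.5},
    {"translation":[0.12,0.1,-1.75],"turn":1,"hand":-0.5},
    {"translation":[0.12,0.1,-1.75],"turn":1,"hand":-0.5}
  ]
}}

```text
time_s: 2.03
position: [534.9, -97.7, 22.9]
tcp_rot: [[-0.025, 1.0, 0.003], [1.0, 0.025, -0.001], [-0.001, 0.002, -1.0]]
ft_force: [0.1, -0.0, 0.8]
width: 0.249
grasp_force: 0.0
```

```bash
python3 -c "
from h import *
im=manip.camera('side');cv2.imwrite('pics/s1.png',cv2.resize(im[120:240,240:420,::-1],None,fx=4,fy=4,interpolation=cv2.INTER_CUBIC))
st()"
```

```text
2.08 [535.2 -97.7  23.3] yaw 91.46 F [ 1.5 -0.6 -0.1] w 21.8
```

View pics/s1.png

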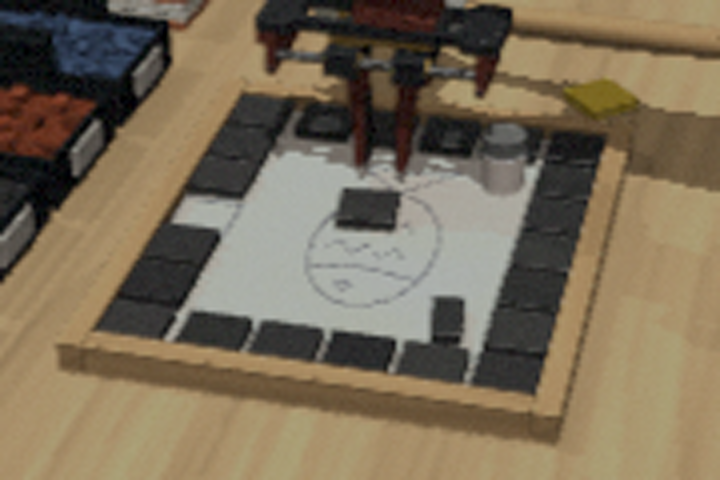

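The side crop shows both fingertips, at crop (362,170) and (402,170), facing the tile's right side, with the pot clear. Next I lower them and push sideways.

{"op": "arm_command", "data": {
  "rows": [
    {"translation":[-0.05,0.0,-0.2],"turn":0,"hand":-0.5},
    {"translation":[-0.05,0.0,-0.22],"turn":0,"hand":-0.5},
    {"translation":[-0.05,0.2,-0.22],"turn":0,"hand":-0.5},
    {"translation":[-0.06,0.4,-0.22],"turn":0,"hand":-0.5},
    {"translation":[-0.06,0.55,-0.22],"turn":0,"hand":-0.5},
    {"translation":[-0.07,0.7,-0.22],"turn":0,"hand":-0.5},
    {"translation":[-0.07,0.8,-0.22],"turn":0,"hand":-0.5},
    {"translation":[-0.07,0.85,-0.22],"turn":0,"hand":-0.5}
  ]
}}

```text
time_s: 2.75
position: [531.4, -61.9, 12.1]
tcp_rot: [[-0.027, 1.0, 0.0], [1.0, 0.027, -0.0], [-0.0, 0.0, -1.0]]
ft_force: [0.1, -1.9, 1.0]
width: 0.246
grasp_force: 0.3
```

{"op": "arm_command", "data": {
  "rows": [
    {"translation":[0,0.06,0],"turn":0,"hand":-0.5},
    {"translation":[0,0.12,0],"turn":0,"hand":-0.5},
    {"translation":[-0.01,0.18,0],"turn":0,"hand":-0.5},
    {"translation":[-0.01,0.24,0],"turn":0,"hand":-0.5},
    {"translation":[-0.01,0.28,0],"turn":0,"hand":-0.5},
    {"translation":[-0.01,0.28,0],"turn":0,"hand":-0.5}
  ]
}}

```text
time_s: 3.25
position: [530.9, -51.2, 11.9]
tcp_rot: [[-0.027, 1.0, -0.0], [1.0, 0.027, 0.0], [0.0, -0.0, -1.0]]
ft_force: [-0.6, -0.0, -0.4]
width: 0.25
grasp_force: 0.0
```

```bash
python3 -c "
from h import *
panel_tile('pics/t2.png');st()"
```

```text
panel [521.62343434 -12.69061361] 1.7148476918236453 7 rms [3.37821029 1.22397893]
loose: panel [-74.1  93.6] world [444.7  78.6] size [19.  41.7] rel ang 8.4
loose: panel [-36.5 -57.7] world [486.9 -71.5] size [127.6  93.1] rel ang -11.1
loose: panel [59.   6.1] world [580.4  -4.8] size [ 19.8 132.4] rel ang -6.5
3.3 [530.8 -51.3  11.8] yaw 91.52 F [-1.  -0.4  0.3] w 21.8
```

View pics/t2.png

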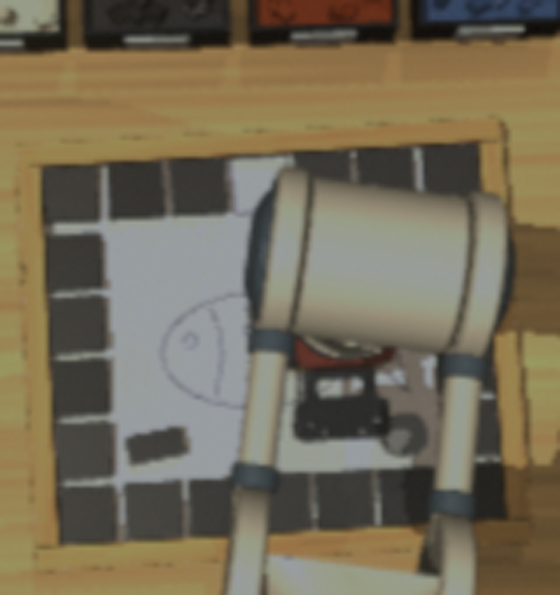

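The arm hides the tile in the top view; the fingers are near (340,360). I'll push a little further, then lift and retreat to measure.

{"op": "arm_command", "data": {
  "rows": [
    {"translation":[0,0.06,0.02],"turn":0,"hand":-0.5},
    {"translation":[0,0.12,0.02],"turn":0,"hand":-0.5},
    {"translation":[0,0.18,0.02],"turn":0,"hand":-0.5},
    {"translation":[0,0.18,0.02],"turn":0,"hand":-0.5},
    {"translation":[0,0.18,0.02],"turn":0,"hand":-0.5},
    {"translation":[0,-0.3,0.02],"turn":0,"hand":-0.5},
    {"translation":[0,-0.4,0.8],"turn":0,"hand":-0.5},
    {"translation":[0,-0.4,1.8],"turn":0,"hand":-0.5}
  ]
}}

```text
time_s: 3.97
position: [528.1, -68.0, 80.3]
tcp_rot: [[-0.025, 1.0, -0.009], [1.0, 0.025, 0.001], [0.002, -0.009, -1.0]]
ft_force: [1.1, 0.2, -0.2]
width: 0.249
grasp_force: 0.0
```

{"op": "arm_command", "data": {
  "rows": [
    {"translation":[-1,0,0],"turn":-7,"hand":-0.5},
    {"translation":[-2,0.5,0.2],"turn":-14,"hand":-0.5},
    {"translation":[-3,1,0.2],"turn":-21,"hand":-0.5},
    {"translation":[-3.5,1,0.2],"turn":-28,"hand":-0.5},
    {"translation":[-3.8,1.0,0.2],"turn":-35,"hand":-0.5},
    {"translation":[-3.8,1.0,0.2],"turn":-42,"hand":-0.5},
    {"translation":[-3.8,1.0,0.2],"turn":-49,"hand":-0.5},
    {"translation":[-3.8,1.0,0.2],"turn":-56,"hand":-0.5}
  ]
}}

```text
time_s: 4.63
position: [378.8, -27.5, 92.3]
tcp_rot: [[0.817, 0.576, 0.001], [0.576, -0.817, -0.0], [0.001, 0.001, -1.0]]
ft_force: [1.4, 0.4, 0.8]
width: 0.251
grasp_force: 0.0
```

{"op": "arm_command", "data": {
  "rows": [
    {"translation":[0,0,0],"turn":-7,"hand":-0.5},
    {"translation":[0,0,0],"turn":-14,"hand":-0.5},
    {"translation":[0,0,0],"turn":-21,"hand":-0.5},
    {"translation":[0,0,0],"turn":-28,"hand":-0.5},
    {"translation":[0,0,0],"turn":-34,"hand":-0.5},
    {"translation":[0,0,0],"turn":-34,"hand":-0.5}
  ]
}}

```text
time_s: 5.13
position: [378.9, -27.5, 92.0]
tcp_rot: [[1.0, 0.023, 0.0], [0.023, -1.0, 0.0], [0.0, -0.0, -1.0]]
ft_force: [0.4, 0.2, 0.6]
width: 0.254
grasp_force: 0.0
```

```bash
python3 -c "
from h import *
panel_tile('pics/t3.png');st()"
```

```text
panel [520.55746424 -11.98780993] 1.7684655758884973 8 rms [1.71592236 0.82163254]
loose: panel [-73.  93.] world [444.7  78.7] size [19.1 41.8] rel ang 8.1
loose: panel [ -82.3 -113.2] world [ 441.7 -127.7] size [196.9 185.8] rel ang -20.9
loose: panel [13.7  0.3] world [534.3 -11.2] size [42.3 43. ] rel ang 1.5
5.18 [378.9 -27.5  92. ] yaw 1.63 F [-0.4 -0.1 -0.5] w 22.0
```

View pics/t3.png

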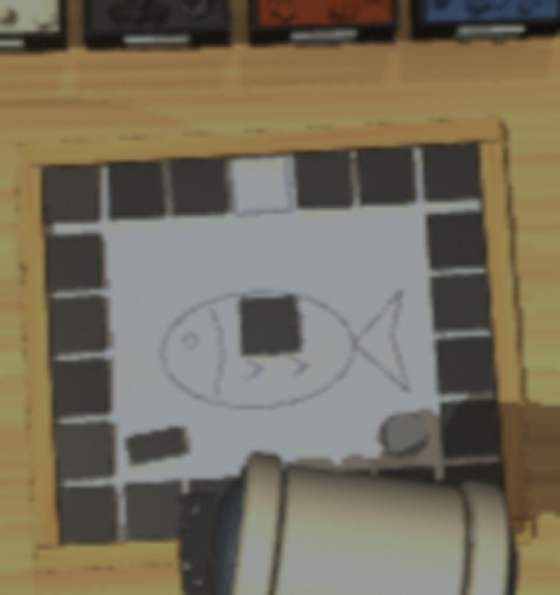

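The tile is now at panel (13.5, 0.3), within about 1.5° of square, and at pic (270,326) it lines up with the gap at (262,185). Next I push in +x.

{"op": "arm_command", "data": {
  "rows": [
    {"translation":[1.0,0.36,0],"turn":0,"hand":-0.5},
    {"translation":[2.0,0.36,0],"turn":0,"hand":-0.5},
    {"translation":[2.4,0.36,-0.5],"turn":0,"hand":-0.5},
    {"translation":[2.4,0.36,-1.2],"turn":0,"hand":-0.5},
    {"translation":[2.4,0.36,-1.7],"turn":0,"hand":-0.5},
    {"translation":[2.4,0.36,-1.96],"turn":0,"hand":-0.5},
    {"translation":[2.4,0.36,-1.96],"turn":0,"hand":-0.5},
    {"translation":[2.4,0.36,-1.96],"turn":0,"hand":-0.5}
  ]
}}

```text
time_s: 5.85
position: [474.9, -13.2, 13.7]
tcp_rot: [[1.0, 0.028, -0.0], [0.028, -1.0, 0.0], [-0.0, -0.0, -1.0]]
ft_force: [0.8, 0.1, 1.0]
width: 0.248
grasp_force: 0.0
```

{"op": "arm_command", "data": {
  "rows": [
    {"translation":[0.3,0.01,0],"turn":0,"hand":-0.5},
    {"translation":[0.6,0.02,0],"turn":0,"hand":-0.5},
    {"translation":[0.8,0.02,0],"turn":0,"hand":-0.5},
    {"translation":[1.0,0.03,0],"turn":0,"hand":-0.5},
    {"translation":[1.2,0.03,0],"turn":0,"hand":-0.5},
    {"translation":[1.4,0.04,0],"turn":0,"hand":-0.5},
    {"translation":[1.6,0.05,0],"turn":0,"hand":-0.5},
    {"translation":[1.8,0.05,0],"turn":0,"hand":-0.5}
  ]
}}

```text
time_s: 6.52
position: [547.6, -11.1, 13.6]
tcp_rot: [[1.0, 0.027, -0.0], [0.027, -1.0, 0.0], [-0.0, -0.0, -1.0]]
ft_force: [-1.1, 1.0, 0.4]
width: 0.246
grasp_force: 0.4
```

{"op": "arm_command", "data": {
  "rows": [
    {"translation":[0.15,0.0,0],"turn":0,"hand":-0.5},
    {"translation":[0.3,0.01,0],"turn":0,"hand":-0.5},
    {"translation":[0.38,0.01,0],"turn":0,"hand":-0.5},
    {"translation":[0.38,0.01,0],"turn":0,"hand":-0.5}
  ]
}}

```text
time_s: 6.85
position: [562.7, -10.7, 13.4]
tcp_rot: [[1.0, 0.027, 0.0], [0.027, -1.0, 0.0], [0.0, -0.0, -1.0]]
ft_force: [-0.2, 0.7, -0.1]
width: 0.246
grasp_force: 0.0
```

```bash
python3 -c "
from h import *
im=manip.camera('side');cv2.imwrite('pics/s2.png',cv2.resize(im[130:230,240:400,::-1],None,fx=5,fy=5,interpolation=cv2.INTER_CUBIC))
st()"
```

```text
6.9 [562.3 -10.7  13.4] yaw 1.52 F [-0.4 -0.7  0.2] w 22.3
```

View pics/s2.png

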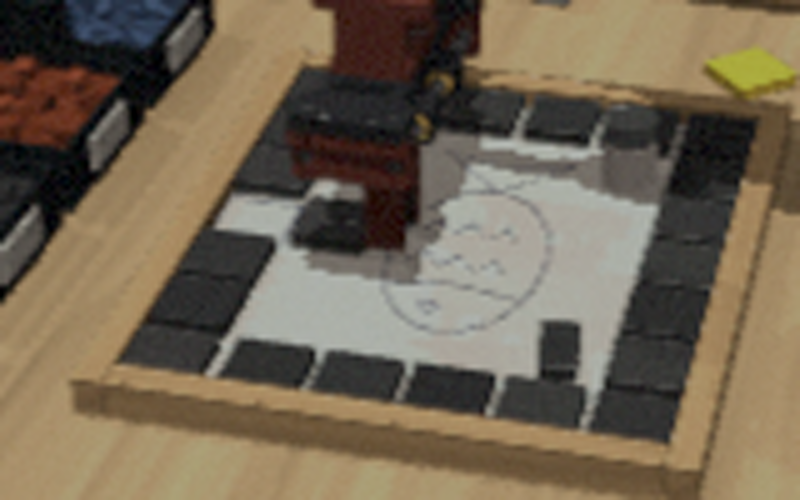

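The side crop shows the tile at (330,225) heading squarely into the gap at (250,212). I keep pushing.

{"op": "arm_command", "data": {
  "rows": [
    {"translation":[0.15,0.0,0],"turn":0,"hand":-0.5},
    {"translation":[0.3,0.01,0],"turn":0,"hand":-0.5},
    {"translation":[0.45,0.01,0],"turn":0,"hand":-0.5},
    {"translation":[0.6,0.02,0],"turn":0,"hand":-0.5},
    {"translation":[0.75,0.02,0],"turn":0,"hand":-0.5},
    {"translation":[0.9,0.03,0],"turn":0,"hand":-0.5},
    {"translation":[1.03,0.03,0],"turn":0,"hand":-0.5},
    {"translation":[1.1,0.03,0],"turn":0,"hand":-0.5}
  ]
}}

```text
time_s: 7.57
position: [606.9, -9.5, 13.5]
tcp_rot: [[1.0, 0.026, 0.0], [0.026, -1.0, 0.0], [0.0, -0.0, -1.0]]
ft_force: [-0.8, -0.6, -0.1]
width: 0.246
grasp_force: 0.4
```

{"op": "arm_command", "data": {
  "rows": [
    {"translation":[0.03,0,0],"turn":0,"hand":-0.5},
    {"translation":[0.06,0,0],"turn":0,"hand":-0.5},
    {"translation":[0.06,0,0],"turn":0,"hand":-0.5}
  ]
}}

```text
time_s: 7.82
position: [608.6, -9.5, 13.5]
tcp_rot: [[1.0, 0.026, 0.0], [0.026, -1.0, 0.0], [0.0, -0.0, -1.0]]
ft_force: [0.3, 0.0, 0.0]
width: 0.251
grasp_force: 0.0
```

Next I creep forward in small steps until the rim answers.

{"op": "arm_command", "data": {
  "rows": [
    {"translation":[0.02,0,0],"turn":0,"hand":-0.5},
    {"translation":[0.04,0,0],"turn":0,"hand":-0.5},
    {"translation":[0.06,0,0],"turn":0,"hand":-0.5},
    {"translation":[0.07,0,0],"turn":0,"hand":-0.5}
  ]
}}

```text
time_s: 8.15
position: [611.3, -9.5, 13.5]
tcp_rot: [[1.0, 0.026, -0.0], [0.026, -1.0, 0.0], [-0.0, -0.0, -1.0]]
ft_force: [-0.7, -0.1, -0.1]
width: 0.255
grasp_force: 0.1
```

{"op": "arm_command", "data": {
  "rows": [
    {"translation":[0.015,0,0],"turn":0,"hand":-0.5},
    {"translation":[0.03,0,0],"turn":0,"hand":-0.5},
    {"translation":[0.03,0,0],"turn":0,"hand":-0.5}
  ]
}}

```text
time_s: 8.4
position: [612.6, -9.5, 13.6]
tcp_rot: [[1.0, 0.026, 0.0], [0.026, -1.0, 0.0], [0.0, -0.0, -1.0]]
ft_force: [0.8, 0.0, -0.4]
width: 0.248
grasp_force: 0.0
```

{"op": "arm_command", "data": {
  "rows": [
    {"translation":[0.02,0,0],"turn":0,"hand":-0.5},
    {"translation":[0.03,0,0],"turn":0,"hand":-0.5},
    {"translation":[0.03,0,0],"turn":0,"hand":-0.5}
  ]
}}

```text
time_s: 8.65
position: [612.8, -9.5, 13.6]
tcp_rot: [[1.0, 0.026, -0.002], [0.026, -1.0, -0.0], [-0.002, -0.0, -1.0]]
ft_force: [-5.8, -0.4, 3.5]
width: 0.251
grasp_force: 2.8
```

{"op": "arm_command", "data": {
  "rows": [
    {"translation":[0.02,0,0],"turn":0,"hand":-0.5},
    {"translation":[0.03,0,0],"turn":0,"hand":-0.5},
    {"translation":[0.03,0,0],"turn":0,"hand":-0.5}
  ]
}}

```text
time_s: 8.9
position: [612.8, -9.6, 13.6]
tcp_rot: [[1.0, 0.026, -0.005], [0.026, -1.0, -0.0], [-0.005, -0.0, -1.0]]
ft_force: [-10.0, -0.2, 6.1]
width: 0.249
grasp_force: 5.2
```

The rim is reached at x=612.8. I back off, lift and look.

{"op": "arm_command", "data": {
  "rows": [
    {"translation":[-0.1,0,0],"turn":0,"hand":-0.5},
    {"translation":[-0.5,0,0],"turn":0,"hand":-0.5},
    {"translation":[-1.2,0,0.3],"turn":0,"hand":-0.5},
    {"translation":[-2,0,1.0],"turn":0,"hand":-0.5},
    {"translation":[-3,0,2.0],"turn":0,"hand":-0.5},
    {"translation":[-4,0,2.5],"turn":0,"hand":-0.5},
    {"translation":[-5,0,2.5],"turn":0,"hand":-0.5},
    {"translation":[-5,0,2.5],"turn":0,"hand":-0.5}
  ]
}}

```text
time_s: 9.57
position: [413.0, -9.5, 116.2]
tcp_rot: [[1.0, 0.027, 0.005], [0.027, -1.0, -0.001], [0.005, 0.001, -1.0]]
ft_force: [-0.3, 1.0, -0.4]
width: 0.25
grasp_force: 0.0
```

```bash
python3 -c "
from h import *
st();panel_tile('pics/t4.png',65);panel_tile(None,55)"
```

```text
9.57 [413.   -9.5 116.2] yaw 1.52 F [-0.3  1.  -0.4] w 22.0
panel [520.69249074 -12.33495661] 2.0075548020463247 12 rms [1.720532   0.63988116]
loose: panel [126.6   1.3] world [647.1  -6.6] size [43.7 44.4] rel ang -0.3
panel [519.88495684 -12.56413224] 2.1304845319368573 3 rms [2.37442332 0.66248409]
loose: panel [-99.7  88.7] world [416.9  72.3] size [32.5 96.2] rel ang -11.4
```

View pics/t4.png

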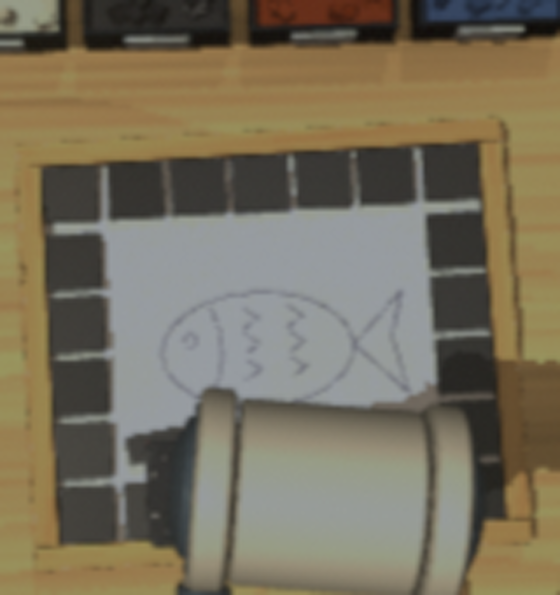

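The tile sits in the far row at (260,185). It is flush with the rim, square, and in line with its neighbours, with even joints at columns 229 and 292. I hand in.

```bash
python3 -c "
from plant import manip
print(manip.hand_in())"
```

```text
the job is handed in; nothing more can be done
None
```

I slid the loose slate tile into the empty middle place of the far row, against the far rim and square with its neighbours, and handed the job in at about 9.7 s on the robot's clock; no verdict came back.

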